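Level the bench shelf and hold the spirit level down

ROBOT

A 6-joint arm with a two-finger parallel gripper is mounted at the origin on the work surface. World frame = base frame: x ahead of the robot, y to its left, z up, the work surface at z = 0. Lengths are in m, angles in degrees, forces in N, time in s.
With the tool pointing down it reaches from about 0.325 to 0.85 m from the base axis. Payload 15.5 kg.
Tool frame: the origin (TCP) lies at the very end of the fingers, on their centre line; the grasp point (between the pads) lies arm.grip_depth behind it (arm.grip_depth is the distance from the TCP to the grasp point, in m); z points along the fingers, y is the direction in which the jaws open and shut (so a half turn about z gives the same grasp; the last joint's range is limited). The gripper opens to 91 mm and grips with 3 to 60 N. Pads are 32 mm wide; open, the fingers measure 118 mm over their backs; the gripper's body (76 mm by 178 mm) begins 60 mm behind the grasp point.
Start: joints at [-80.701, 28.281, 77.091, -0, 74.628, -5.472], TCP at [0.159, -0.604, 0.214] pointing down, gripper open.
Joint ranges: [-166.48, 166.48], [-47.26, 123.95], [12.59, 153.08], [-70.14, 250.14], [6.76, 159.57], [-176.63, 176.63]. Speed limits (degrees/s): [108.29, 108.29, 147.25, 172.46, 172.46, 172.46].

INTERFACE

Orientations are given as a 3x3 rotation matrix whose columns are the frame's x, y, z axes.
In Python, from rig import arm gives the robot as it stands. Calls block until the motion is done:
- arm.move_to(position, orientation): joint-space move of the TCP to a pose.
- arm.move_l(position, orientation=None, feed=0.15): straight line of the TCP; orientation=None keeps the orientation; feed is the mean speed in m/s.
- arm.move_joints(angles): joint-space move.
- arm.grip(opening): finger opening in m; the grip force is fixed at half the most; returns when the fingers have stopped.
- arm.sleep(seconds).
- arm.solve_ik(position, orientation): joint angles nearest the present ones, or None.
- arm.snapshot(name): name is "scene" or "top" or "wrist"; returns the picture (384x512x3 uint8, red, green, blue); there is no depth.
- arm.get_calibration(name): a dict with "intrinsics" (3x3 intrinsics, pixels), "cam_to_world" (4x4, takes a point from camera to world coordinates). Camera axes: x right, y down, z forward; pixel columns grow to the right and rows downward; lengths in m; the calibration is good to about 2 mm. A picture is of the moment at which its call begins: read the wrist's pose just before it. get_calibration takes no time and is no camera call; for the wrist camera it gives the pose at the moment of the call.
A pose or a line that the arm cannot do raises arm.Unreachable and nothing moves.
- arm.sign_off(): hands the job in, once; it reports no verdict.
Readings, each from a call of its own:
- arm.current_t(): time.
- arm.current_joint_positions(): joint angles.
- arm.current_dq(): joint speeds.
- arm.current_tau(): joint torques, N m.
- arm.current_ee_pos(): TCP position.
- arm.current_tool_rot(): TCP orientation.
- arm.current_force(): force on the tool from outside, world axes, zero at the start.
- arm.current_torque(): the same for the moment, N m.
- arm.current_width(): finger opening in m.
Only numpy, scipy, OpenCV 4.12 (cv2) and the standard library are available. Lean on these libraries where they do the work, as an engineer would, in place of code of your own. Each camera call takes 0.05 s, during which the arm holds its last target.

TASK

Level the little hinged shelf on the workbench: first turn the T-shaped clamp knob on its post anticlockwise until it stops, so the hinge is free, then turn the foot knob at the other end of the shelf until the bubble of the aluminium level lies between the two lines of its vial, and let go of the knob. Then press down on top of the level with the fingers, moderately and without shifting it, and finish while still pressing it onto the shelf with the bubble between the lines, so that I can tighten the clamp. Leave everything else on the bench where it is.

Things in the scene. Friction and masses are not known exactly. Their poses are not given: they have to be found in the camera images.
- clamp_knob (a joint): Angle (rad) of the clamp knob: a black plastic T-bar on a 24 mm tall steel stem, standing on top of the grey post at the hinge end of the shelf. 0 = fully anticlockwise seen from above, at its end stop (clamp free); grows clockwise, range 0 to 1.4. Moderate friction (0.06 N m), stays where it is left.
- clamp_grip (a point): Centre of the clamp knob's T-bar, on its vertical turning axis, 121 mm above the bench; the bar is 64 mm long along this point's x, 13 mm wide along y, 18 mm tall (9 mm above and below this point); below it only the 16 mm thick stem, down to the post's top 31 mm below this point. z is up. It turns with the knob.
- foot_knob (a joint): Angle (rad) of the foot knob: a black disc 48 mm across with an upright bar grip, on the free end of the shelf. Range 0 to 1.95, grows clockwise from above. Clockwise raises that end: 1 rad tilts the shelf 0.03 rad and lifts the knob 9 mm. The foot end starts too low: turn it clockwise by 0.3 to 1.4 rad, depending on the stand's unknown lean. Friction 0.15 N m; stays where left, even pressed.
- foot_grip (a point): Centre of the foot knob's bar grip, on its axis (upright within 3 degrees); the bar is 46 mm long along this point's x, 14 mm wide along y, and reaches 12 mm above and 18 mm below this point, where the disc's top is. z is up. The point turns with the knob.
- bubble (a joint): Position (m) of the pale 16 mm bubble along the green vial in the level's top: 0 = midway between the two black lines, positive = towards the clamp end, range +-0.024. The lines are 12 mm either side of the middle: it lies between them when within 4 mm of 0. It floats to the higher end, moves -16.5 mm per rad of foot knob (clockwise), and settles in 1.5 s.
- level_top (a point): Middle of the top face of the spirit level, an aluminium bar 180 mm long (this point's x, pointing to the clamp end), 24 mm wide (y), 40 mm tall, 0.3 kg, lying loose and upright on the shelf. z is up. The vial covers the top 31 mm either side of the middle; beyond it the top is flat metal, good for pressing, at either end.
- level_mid (a point): Centre of the spirit level, half-way up, 20 mm below its top.
- shelf: The shelf: a pine board 310 mm long, 110 mm deep, 14 mm thick, about 75 mm above the bench; origin on its hinge axis at the clamp end, mid-thickness; its -y runs along the board to the foot end (foot knob axis 290 mm along), z up out of the board.
- stand: The shelf's stand, fixed to the bench: a steel base plate 120 mm x 420 mm under the shelf and a grey post 90 mm high at one end. Origin on the bench, y towards the post (post axis at y = 215 mm, foot axis at y = -130 mm), z up.
- pliers: Bystander: red-handled pliers lying flat, 180 mm long along x, near the stand; origin on the bench at about the middle.
- jar: Bystander: glass jar with steel cap, 54 mm in diameter, 75 mm tall; origin at the centre of its underside.
- funnel: Bystander: blue plastic funnel standing on its wide mouth, 110 mm in diameter and 110 mm tall; origin at the centre of its underside.
- screwdriver: Bystander: screwdriver lying on the bench, handle to its -x.
- wrench: Bystander: steel wrench lying on the bench, handle to its -x.
- socket_big: Bystander: steel socket standing on end, 32 mm in diameter, 38 mm tall; origin at the centre of its underside.
- socket_small: Bystander: steel socket standing on end, 24 mm in diameter, 30 mm tall; origin at the centre of its underside.

How it is judged:
By the outcome, as a careful person would: the job done as asked, in the order asked, and still so for the second after the job is handed in, while the arm keeps its last pose, push and grip.
It also fails if it takes over 58 s, if anything falls off the work surface, if the arm or the gripper's body presses on something with over 40 N, if the wrist force passes 120 N, or if a joint passes its speed limit or range.

## Working session

There is one attempt and no reset: what is moved stays moved. The work goes in short steps, each a Python script; the robot and the scene stay as the last script left them, time stands still between calls to the robot, and variables do not carry over. Pictures are saved under pics/ and viewed, and the job is handed in when it is done.

```bash
mkdir -p pics; ls; python3 - <<'E'
from rig import arm
import cv2,numpy as np
np.set_printoptions(precision=4,suppress=True)
for n in ("scene","top","wrist"):
    c=arm.get_calibration(n);print(n,c["intrinsics"],c["cam_to_world"])
    cv2.imwrite(f"pics/{n}0.png",arm.snapshot(n)[:,:,::-1])
print(arm.grip_depth,arm.current_t(),arm.current_tool_rot(),arm.current_width())
E
```

```text
pics
scene [[489.5424   0.     258.4902]
 [  0.     489.5424 193.3597]
 [  0.       0.       1.    ]] [[ 0.0736  0.6583 -0.7491  1.6227]
 [ 0.9971 -0.0617  0.0438 -0.0635]
 [-0.0174 -0.7502 -0.661   1.081 ]
 [ 0.      0.      0.      1.    ]]
top [[444.1176   0.     258.182 ]
 [  0.     444.1176 192.339 ]
 [  0.       0.       1.    ]] [[ 0.0155 -0.9963  0.0846  0.3982]
 [-0.9999 -0.0156  0.     -0.0189]
 [ 0.0013 -0.0846 -0.9964  1.6152]
 [ 0.      0.      0.      1.    ]]
wrist [[318.5773   0.     257.0925]
 [  0.     318.5773 189.3357]
 [  0.       0.       1.    ]] [[ 0.2544 -0.9382 -0.2348  0.2248]
 [-0.9671 -0.2469 -0.0615 -0.5871]
 [-0.0002  0.2427 -0.9701  0.3838]
 [ 0.      0.      0.      1.    ]]
0.0188 0.15 [[ 0.967   0.2549 -0.0001]
 [ 0.2549 -0.967   0.0009]
 [ 0.0001 -0.0009 -1.    ]] 0.09093774928687086
```

View pics/scene0.png

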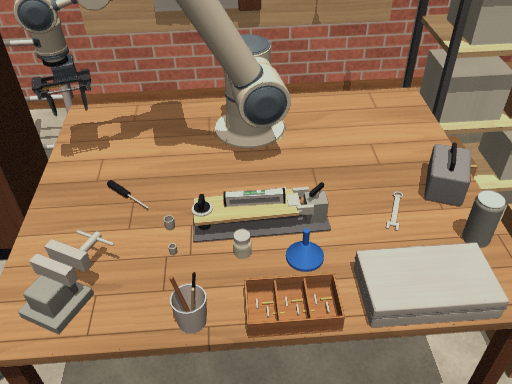

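View pics/top0.png

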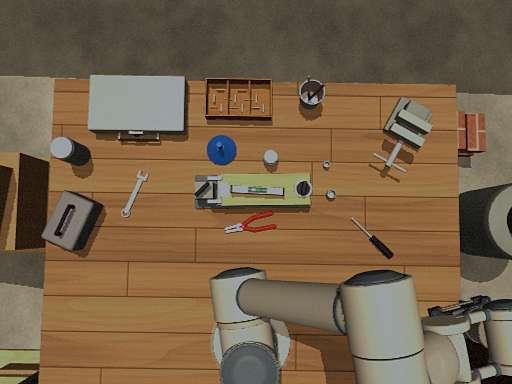

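View pics/wrist0.png

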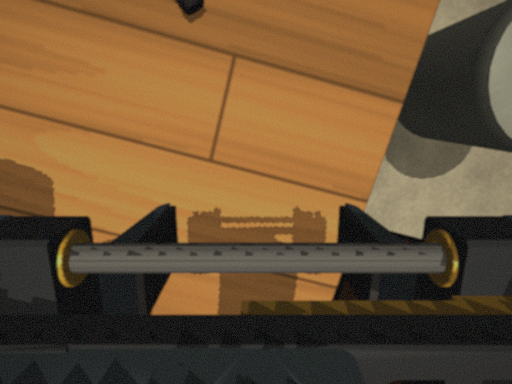

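The scene view puts the foot knob near (201,205) and the clamp near (317,188). In the top view the clamp is near (206,188) and the foot near (304,188). I'll zoom in on both.

```bash
python3 - <<'E'
import cv2
a=cv2.imread("pics/top0.png")[165:220,185:325];cv2.imwrite("pics/topz.png",cv2.resize(a,None,fx=5.5,fy=5.5,interpolation=cv2.INTER_CUBIC))
a=cv2.imread("pics/scene0.png")[170:250,180:345];cv2.imwrite("pics/scenez.png",cv2.resize(a,None,fx=4.8,fy=4.8,interpolation=cv2.INTER_CUBIC))
E
```

```text
(no output)
```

View pics/topz.png

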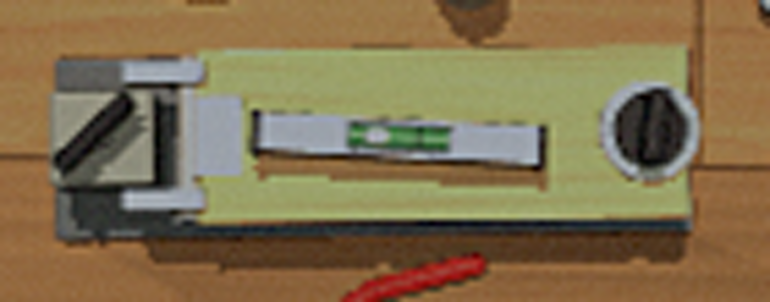

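View pics/scenez.png

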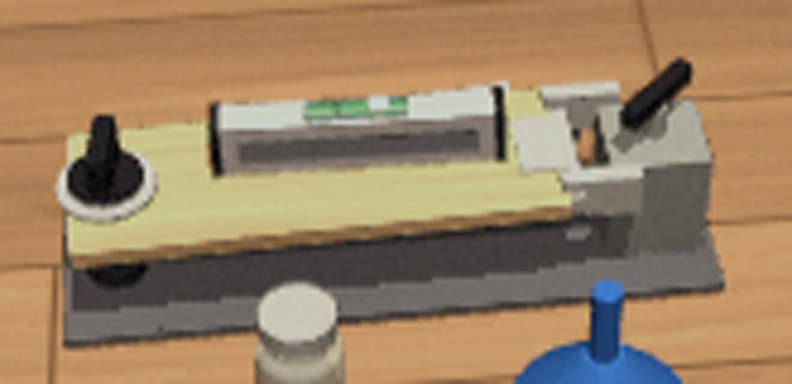

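```bash
cat > h.py <<'E'
from rig import arm
import cv2,numpy as np
np.set_printoptions(precision=4,suppress=True)
def ray(n,px,z,cal=None):
    c=cal or arm.get_calibration(n);K=c["intrinsics"];T=c["cam_to_world"]
    d=T[:3,:3]@np.linalg.inv(K)@np.array([px[0],px[1],1.]);o=T[:3,3]
    return o+d*(z-o[2])/d[2]
def proj(n,P,cal=None):
    c=cal or arm.get_calibration(n);T=np.linalg.inv(c["cam_to_world"])
    p=c["intrinsics"]@(T[:3,:3]@np.asarray(P,float)+T[:3,3]);return p[:2]/p[2]
def down(yaw): # jaw axis (tool y) direction angle in deg; z down
    a=np.radians(yaw);y=np.array([np.cos(a),np.sin(a),0]);z=np.array([0,0,-1.]);x=np.cross(y,z)
    return np.c_[x,y,z]
E
python3 - <<'E'
from h import *
f=lambda x,y:(185+x/5.5,165+y/5.5)
for nm,p,z in [("clamp",(95,133),.13),("c1",(62,165),.13),("c2",(127,100),.13),("foot",(653,127),.125),("f1",(653,92),.125),("f2",(653,165),.125),("lev1",(254,132),.122),("lev2",(544,146),.122),("bub",(377,135),.122),("base1",(57,238),0),("base2",(690,236),0)]:
    print(nm,ray("top",f(*p),z))
g=lambda x,y:(180+x/4.8,170+y/4.8)
print(ray("scene",g(657,92),.125),ray("scene",g(103,150),.11))
for yaw in (-90,-45,0,45,90): print(yaw, arm.solve_ik([0.43,0.06,0.3],down(yaw)), arm.solve_ik([.43,-.12,.3],down(yaw)))
E
```

```text
clamp [0.5319 0.169  0.13  ]
c1 [0.512  0.1887 0.13  ]
c2 [0.5525 0.15   0.13  ]
foot [ 0.5414 -0.1721  0.125 ]
f1 [ 0.563 -0.172  0.125]
f2 [ 0.5181 -0.1723  0.125 ]
lev1 [0.5348 0.0725 0.122 ]
lev2 [ 0.529  -0.1056  0.122 ]
bub [ 0.5341 -0.003   0.122 ]
base1 [0.4735 0.2088 0.    ]
base2 [ 0.4814 -0.2099  0.    ]
[0.5364 0.1742 0.125 ] [ 0.5415 -0.1697  0.11  ]
-90 [ 0.0533  7.5799 94.4655 -0.     77.9546 90.0533] [-23.2649   8.6924  93.0859  -0.      78.2217  66.7351]
-45 [ 0.0533  7.5799 94.4655 -0.     77.9546 45.0533] [-23.2649   8.6924  93.0859  -0.      78.2217  21.7351]
0 [ 0.0533  7.5799 94.4655 -0.     77.9546  0.0533] [-23.2649   8.6924  93.0859  -0.      78.2217 -23.2649]
45 [  0.0533   7.5799  94.4655  -0.      77.9546 -44.9467] [-23.2649   8.6924  93.0859  -0.      78.2217 -68.2649]
90 [  0.0533   7.5799  94.4655  -0.      77.9546 -89.9467] [ -23.2649    8.6924   93.0859   -0.       78.2217 -113.2649]
```

```bash
python3 - <<'E'
from h import *
arm.move_to([0.60,0.0,.28],down(90))
c=arm.get_calibration("wrist");im=arm.snapshot("wrist")
np.savez("hov.npz",K=c["intrinsics"],T=c["cam_to_world"]);cv2.imwrite("pics/hov.png",im[:,:,::-1])
print(arm.current_t(),c["cam_to_world"],arm.current_joint_positions(),arm.current_ee_pos())
a=cv2.resize(im[:,:,::-1],None,fx=1.5,fy=1.5,interpolation=cv2.INTER_CUBIC);cv2.imwrite("pics/hovz.png",a)
E
```

```text
2.85 [[ 0.002   0.9705  0.241   0.5321]
 [ 1.     -0.0016 -0.0016 -0.0008]
 [-0.0012  0.241  -0.9705  0.4503]
 [ 0.      0.      0.      1.    ]] [ -5.7647  23.0977  75.3334  -0.0049  81.5757 -95.6874] [ 0.6    -0.0007  0.2799]
```

View pics/hovz.png

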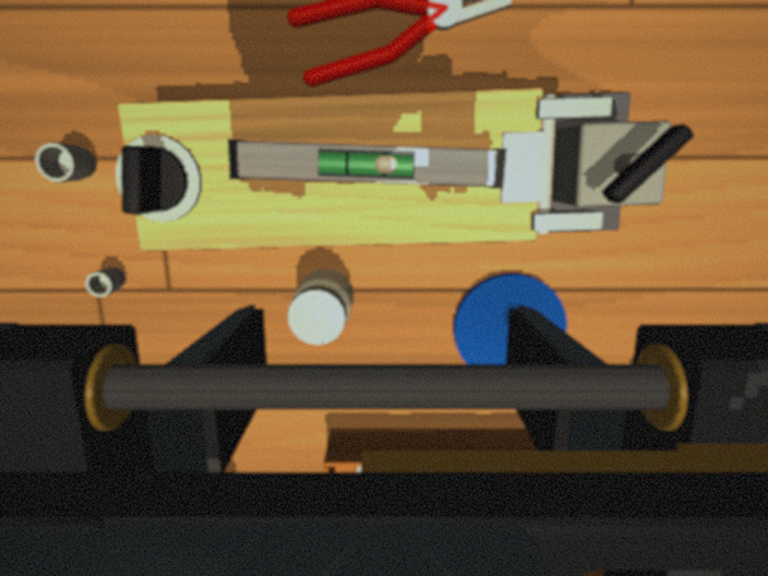

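```bash
python3 - <<'E'
import cv2
im=cv2.imread("pics/hov.png")
cv2.imwrite("pics/a.png",cv2.resize(im[85:135,145:345],None,fx=4,fy=4,interpolation=cv2.INTER_CUBIC))
b=cv2.resize(im[75:155,70:145],None,fx=5,fy=5,interpolation=cv2.INTER_CUBIC)
d=cv2.resize(im[75:155,390:465],None,fx=5,fy=5,interpolation=cv2.INTER_CUBIC)
cv2.imwrite("pics/b.png",cv2.hconcat([b,d]))
E
```

```text
(no output)
```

View pics/a.png

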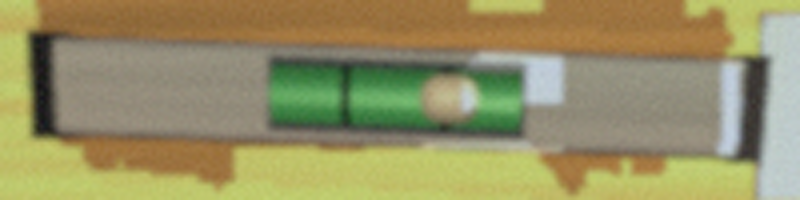

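View pics/b.png

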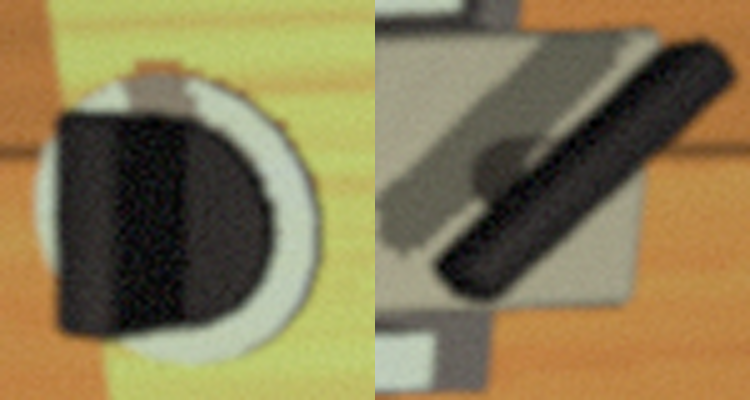

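```bash
python3 - <<'E'
from h import *
d=np.load("hov.npz");c=dict(intrinsics=d["K"],cam_to_world=d["T"])
q=lambda x,y:(390+(x-375)/5,75+y/5)
for p in [(588,170),(463,275),(712,65)]: print("clamp",ray("w",q(*p),.130,c))
for z in (.115,.125,.135):
  for p in [(90,225),(90,115),(90,335)]: print("foot",z,ray("w",(70+p[0]/5,75+p[1]/5),z,c))
l=lambda x,y:(145+x/4,85+y/4)
for z in(.118,.125):
  for p in [(32,84),(768,108),(397,97)]: print("lev",z,ray("w",l(*p),z,c))
# disc white ring centre
print(ray("w",(70+180/5,75+215/5),.09,c))
E
```

```text
clamp [0.5313 0.1698 0.13  ]
clamp [0.5514 0.1477 0.13  ]
clamp [0.5118 0.191  0.13  ]
foot 0.115 [ 0.5416 -0.1753  0.115 ]
foot 0.115 [ 0.5198 -0.1725  0.115 ]
foot 0.115 [ 0.5641 -0.1782  0.115 ]
foot 0.125 [ 0.5413 -0.1701  0.125 ]
foot 0.125 [ 0.5202 -0.1674  0.125 ]
foot 0.125 [ 0.5631 -0.173   0.125 ]
foot 0.135 [ 0.541  -0.1649  0.135 ]
foot 0.135 [ 0.5205 -0.1622  0.135 ]
foot 0.135 [ 0.5622 -0.1677  0.135 ]
lev 0.118 [ 0.5278 -0.1063  0.118 ]
lev 0.118 [0.5341 0.0797 0.118 ]
lev 0.118 [ 0.5312 -0.0142  0.118 ]
lev 0.125 [ 0.5279 -0.1041  0.125 ]
lev 0.125 [0.534 0.078 0.125]
lev 0.125 [ 0.5312 -0.0139  0.125 ]
[ 0.5402 -0.1682  0.09  ]
```

```bash
python3 - <<'E'
from h import *
p=np.array([.5315,.1695,.106]);R=down(43.5)
arm.grip(.06)
arm.move_to(p+[0,0,.05],R)
arm.move_l(p,feed=.12)
w=arm.grip(0.0)
print(arm.current_t(),arm.current_width(),arm.current_force(),arm.current_torque(),arm.current_ee_pos(),arm.current_joint_positions())
q=np.array(arm.current_joint_positions())
t0=None
for k in range(1,11):
    q[5]-=9; arm.move_joints(q)
    T=arm.current_torque();F=arm.current_force();print(k,arm.current_t(),q[5],arm.current_joint_positions()[5],T,F)
    if abs(T[2])>.35: break
E
```

```text
5.9167 0.014627480480531327 [ 7.9488 13.9165 -6.1882] [ 2.4199 -1.6412  0.0066] [0.5334 0.171  0.1064] [ 11.6065  30.413   93.4851   0.1229  55.8579 -31.9453]
1 6.2 -40.94526918621338 -40.76435248311081 [ 1.0167 -0.6317  0.0608] [ 2.4749  5.1781 -4.7014]
2 6.4833 -49.94526918621338 -49.74781478366782 [ 1.5726 -0.8302  0.0454] [ 4.3519  8.8126 -5.9288]
3 6.7667 -58.94526918621338 -58.743595491755165 [ 2.1563 -0.9601  0.0084] [ 4.4045 11.3017 -6.7479]
4 7.05 -67.94526918621338 -67.74692628824147 [ 2.6743 -1.0679 -0.0177] [ 4.3975 15.1299 -7.1556]
5 7.3333 -76.94526918621338 -76.74636355077637 [ 3.322  -1.0835  0.0415] [ 5.0385 18.6739 -7.9782]
6 7.6167 -85.94526918621338 -85.71416847300634 [ 3.8488 -1.0556 -0.7321] [ 4.8865 20.5464 -8.9222]
```

```bash
python3 - <<'E'
from h import *
arm.grip(.06)
print(arm.current_force(),arm.current_torque(),arm.current_ee_pos())
p=np.array(arm.current_ee_pos())
arm.move_l(p+[0,0,.06],feed=.2)
c=arm.get_calibration("wrist");im=arm.snapshot("wrist");cv2.imwrite("pics/c1.png",im[:,:,::-1])
im=arm.snapshot("top")[165:220,185:325,::-1];cv2.imwrite("pics/topz1.png",cv2.resize(im,None,fx=5.5,fy=5.5,interpolation=cv2.INTER_CUBIC))
print(arm.current_t())
E
```

```text
[-0.3522 -0.1406  0.3642] [ 0.1302 -0.1193  0.0277] [0.5334 0.171  0.1064]
8.9833
```

View pics/c1.png

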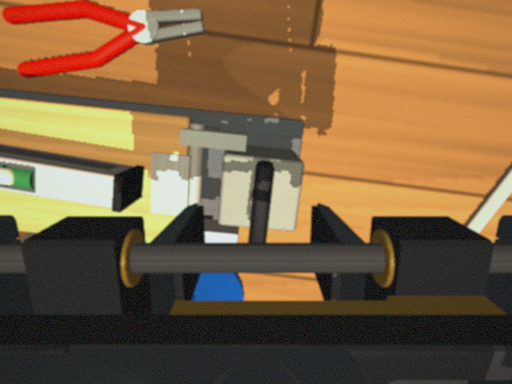

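View pics/topz1.png

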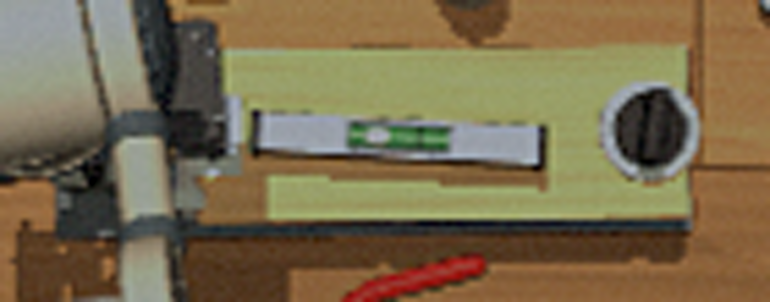

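```bash
python3 - <<'E'
from h import *
p=np.array([.542,-.173,.102]);Y=84
arm.grip(.045)
arm.move_to(p+[0,0,.055],down(Y))
c=arm.get_calibration("wrist");im=arm.snapshot("wrist");cv2.imwrite("pics/f0.png",im[:,:,::-1])
im=arm.snapshot("top")[165:220,185:325,::-1];cv2.imwrite("pics/topz2.png",cv2.resize(im,None,fx=5.5,fy=5.5,interpolation=cv2.INTER_CUBIC))
im=arm.snapshot("scene")[170:250,180:345,::-1];cv2.imwrite("pics/scenez2.png",cv2.resize(im,None,fx=4.8,fy=4.8,interpolation=cv2.INTER_CUBIC))
print(arm.current_t(),arm.current_ee_pos(),arm.current_joint_positions(),c["cam_to_world"])
E
```

```text
10.875 [ 0.5423 -0.1719  0.157 ] [ -23.6024   27.3565   89.1265    0.008    63.5146 -107.7038] [[ 0.104   0.9652  0.2398  0.4747]
 [ 0.9946 -0.1008 -0.0259 -0.1652]
 [-0.0009  0.2412 -0.9705  0.3274]
 [ 0.      0.      0.      1.    ]]
```

View pics/f0.png

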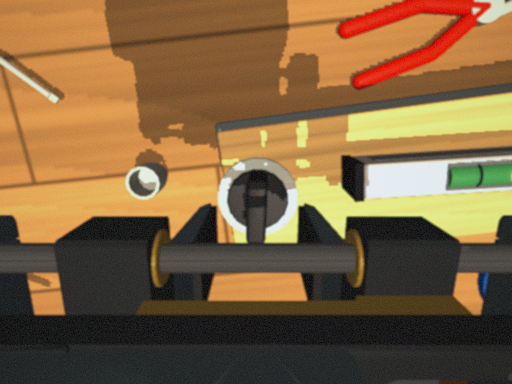

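View pics/scenez2.png

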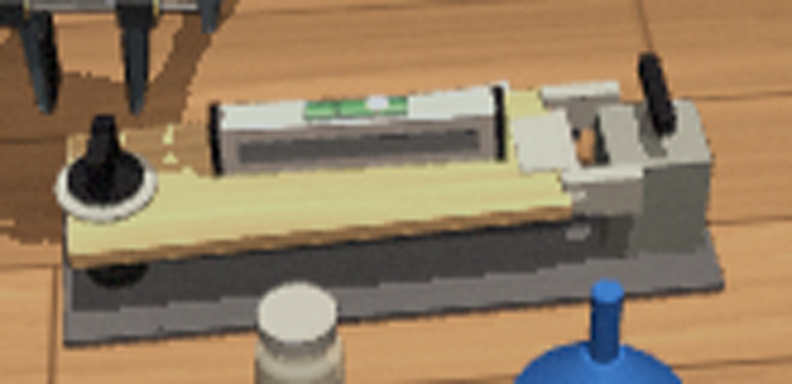

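View pics/topz2.png

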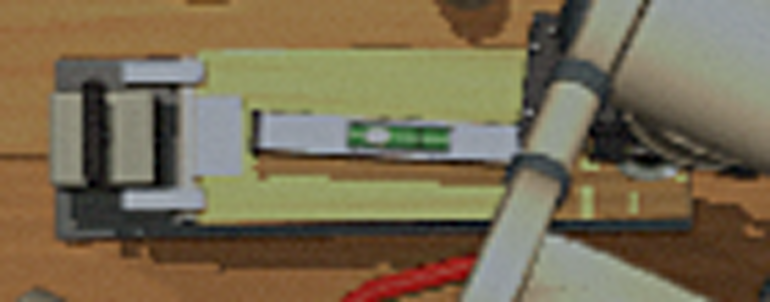

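The clamp bar now sits square, about 50° round. The foot bar is centred between the fingers at (257,210), so I'll grip and turn it.

```bash
python3 - <<'E'
from h import *
p=np.array([.542,-.173,.102]);Y=84
arm.move_l(p,down(Y),feed=.12)
print(arm.current_force(),arm.current_ee_pos())
arm.grip(0.0)
e=np.array(arm.current_ee_pos());print(arm.current_t(),arm.current_width(),arm.current_force(),arm.current_torque(),e)
c=np.array([.542,e[1]-.5*0,e[2]])
N=5;tot=.80
for k in range(1,N+1):
    a=tot*k/N
    arm.move_to(c+[0,0,.009*a],down(Y-np.degrees(a)))
    print(k,arm.current_t(),arm.current_ee_pos(),arm.current_force(),arm.current_torque())
arm.sleep(1.0)
im=arm.snapshot("top")[165:220,185:325,::-1];cv2.imwrite("pics/topz3.png",cv2.resize(im,None,fx=5.5,fy=5.5,interpolation=cv2.INTER_CUBIC))
im=arm.snapshot("scene")[170:250,180:345,::-1];cv2.imwrite("pics/scenez3.png",cv2.resize(im,None,fx=4.8,fy=4.8,interpolation=cv2.INTER_CUBIC))
E
```

```text
[ 0.6942 -0.151  -0.5015] [ 0.5423 -0.1729  0.1024]
12.0667 0.01408015220910431 [1.0247 6.5546 2.2645] [ 1.4081 -0.3299 -0.0201] [ 0.542  -0.1725  0.1021]
1 12.35 [ 0.542  -0.1724  0.1035] [ 0.9963  3.9881 -0.7033] [ 0.7701 -0.3838 -0.1054]
2 12.6333 [ 0.542  -0.1723  0.1049] [ 1.669   5.4403 -2.3993] [ 1.0696 -0.4721 -0.0921]
3 12.9167 [ 0.5419 -0.1722  0.1062] [ 3.1579  6.2237 -2.8482] [ 1.144  -0.6053 -0.1241]
4 13.2 [ 0.5419 -0.1721  0.1076] [ 2.2283  7.2543 -2.9248] [ 1.1677 -0.6757 -0.1506]
5 13.4833 [ 0.5419 -0.172   0.109 ] [ 3.8023  6.4164 -4.8626] [ 1.1788 -0.6872 -0.1008]
```

View pics/scenez3.png

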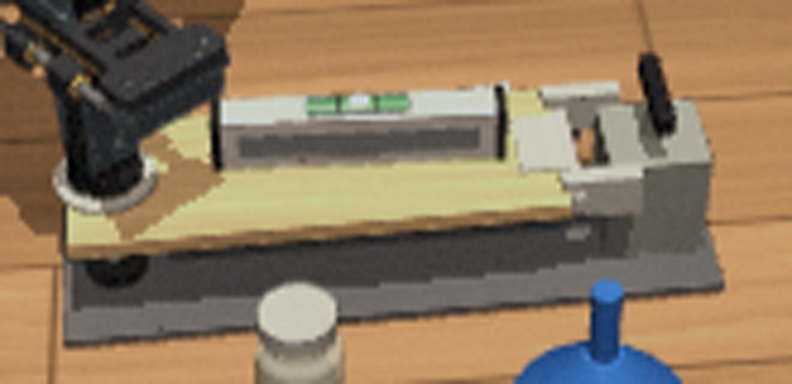

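View pics/topz3.png

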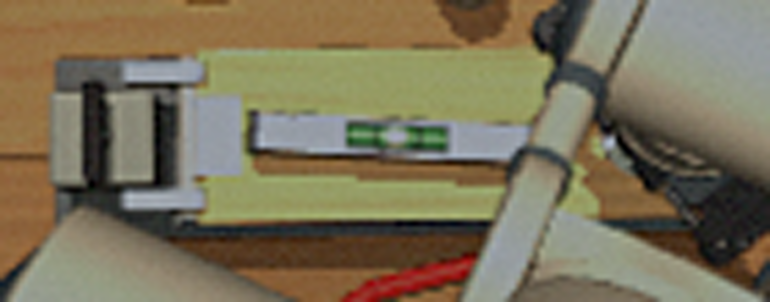

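```bash
python3 - <<'E'
from h import *
arm.grip(.045)
e=np.array(arm.current_ee_pos());print(arm.current_force())
arm.move_l(e+[0,0,.06],feed=.15)
arm.move_to([0.60,0.0,.26],down(90))
arm.grip(0.0)
arm.sleep(.8)
c=arm.get_calibration("wrist");im=arm.snapshot("wrist")[:,:,::-1]
np.savez("hov2.npz",K=c["intrinsics"],T=c["cam_to_world"]);cv2.imwrite("pics/hov2.png",im)
cv2.imwrite("pics/hov2z.png",cv2.resize(im[:200],None,fx=1.5,fy=1.5,interpolation=cv2.INTER_CUBIC))
cv2.imwrite("pics/a2.png",cv2.resize(im[75:135,145:345],None,fx=4,fy=4,interpolation=cv2.INTER_CUBIC))
print(arm.current_t(),arm.current_width(),arm.current_force())
E
```

```text
[-0.1115 -0.6669  0.2038]
18.25 0.00046714301614904694 [ 0.5592  0.3068 -0.2028]
```

View pics/hov2z.png

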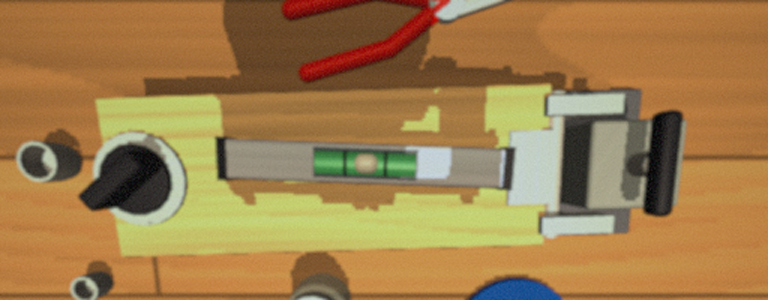

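View pics/a2.png

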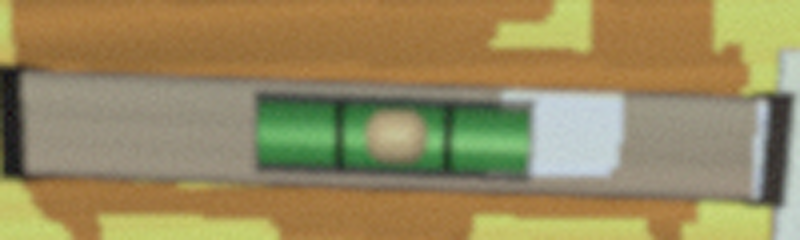

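The bubble is centred: it sits at 397, with the lines at 340 and 448. Next I'll press at (645,143) in the zoomed crop, which is flat metal at the clamp end.

```bash
python3 - <<'E'
from h import *
d=np.load("hov2.npz");c=dict(intrinsics=d["K"],cam_to_world=d["T"])
l=lambda x,y:(145+x/4,75+y/4)
P=[ray("w",l(*p),.124,c) for p in [(645,143),(2,122),(785,150),(394,135)]]
print(np.array(P))
yaw=np.degrees(np.arctan2(*(P[2]-P[1])[[1,0]]));print(yaw)
p=P[0]+[.001,.001,0]; R=down(yaw)
arm.move_to([p[0],p[1],.150],R)
print(arm.current_t(),arm.current_ee_pos(),arm.current_force())
f0=arm.current_force()[2]
z=.150
for i in range(40):
    z-=.002 if z>.132 else .0007
    arm.move_l([p[0],p[1],z],R,feed=.03)
    f=np.array(arm.current_force())
    if f[2]-f0>1: print(z,arm.current_t(),f)
    if f[2]-f0>13 or z<.108: break
arm.sleep(.3)
print(arm.current_t(),arm.current_ee_pos(),arm.current_force(),arm.current_torque())
for n,(r0,r1,c0,c1,s) in dict(top=(165,220,185,325,5.5),scene=(150,250,180,345,4.8)).items():
    cv2.imwrite(f"pics/{n}p.png",cv2.resize(arm.snapshot(n)[r0:r1,c0:c1,::-1],None,fx=s,fy=s,interpolation=cv2.INTER_CUBIC))
cv2.imwrite("pics/wp.png",arm.snapshot("wrist")[:,:,::-1])
print(arm.current_t())
E
```

```text
[[ 0.5327  0.0453  0.124 ]
 [ 0.5278 -0.1044  0.124 ]
 [ 0.5343  0.0781  0.124 ]
 [ 0.5308 -0.0132  0.124 ]]
87.9807721477458
18.8583 [0.5342 0.0463 0.1503] [ 0.2186  0.0715 -0.2341]
0.148 19.1083 [0.6912 0.2543 0.8721]
0.12709999999999994 22.8583 [ 0.0496 -0.4612  2.0157]
0.12639999999999993 23.1083 [-3.6768 -0.435  14.4739]
23.4083 [0.5338 0.0463 0.1271] [-3.7653 -0.5484 15.0184] [ 0.0709  0.5958 -0.0175]
23.5583
```

View pics/scenep.png

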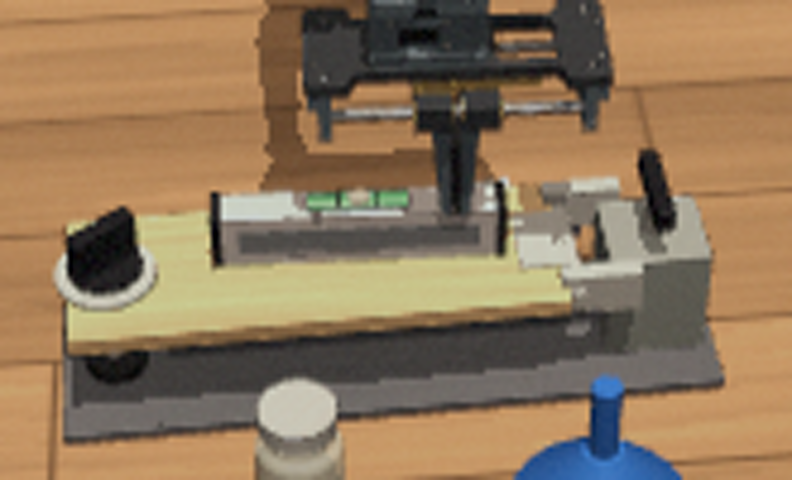

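View pics/topp.png

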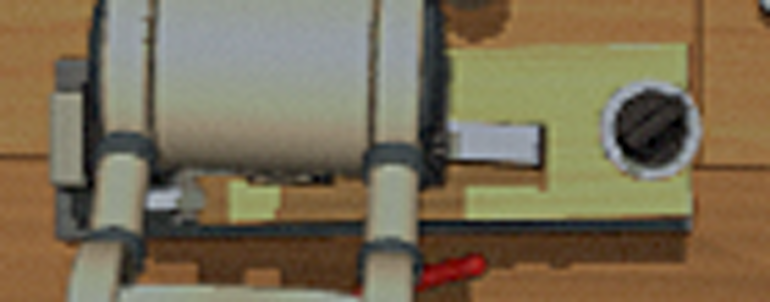

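View pics/wp.png

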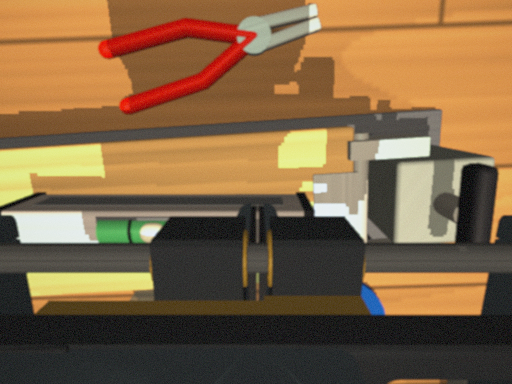

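```bash
python3 - <<'E'
from h import *
arm.sleep(1.5)
print(arm.current_t(),arm.current_ee_pos(),arm.current_force())
im=arm.snapshot("scene")[:,:,::-1];cv2.imwrite("pics/sq.png",im)
cv2.imwrite("pics/sqz.png",cv2.resize(im[175:205,215:295],None,fx=9,fy=9,interpolation=cv2.INTER_CUBIC))
E
```

```text
25.0583 [0.5338 0.0464 0.1271] [-3.23   -0.2568 13.9335]
```

View pics/sqz.png

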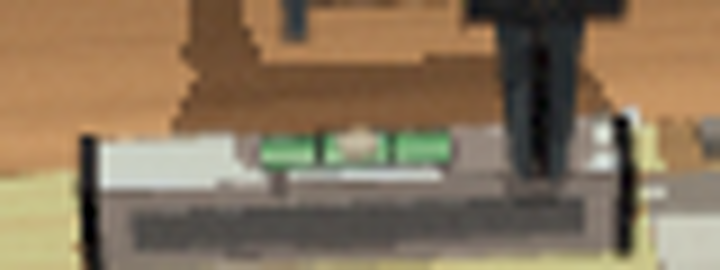

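View pics/sq.png

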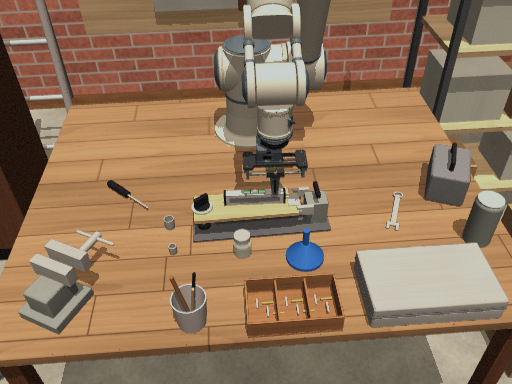

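The bubble is at 357, with the lines at about 321 and 394. The press is steady at about 14 N and nothing else on the bench has moved.

```bash
python3 - <<'E'
from rig import arm
arm.sign_off();print(arm.current_t())
E
```

```text
the job is handed in; nothing more can be done
the job is handed in; nothing more can be done
```

The shelf is level and the arm is holding the level down for you to tighten the clamp. I handed the job in at about 25 s of the allowed 58 s.

- **Clamp knob:** I turned it anticlockwise about 50° until the torque jumped to 0.73 N m. I took that as the end stop, and the pictures show the bar turned.
- **Foot knob:** I turned it clockwise 0.80 rad and let go. In the close-up after release, the bubble was within about 1 mm of the middle.
- **Pressing:** the closed fingers press on the flat metal at the clamp end of the level with about 14–15 N. There is also about 3–4 N of sideways force.
- **Last checks:** after 1.5 s of steady pressing, the bubble was still centred between the lines. I saw no shift of the level or the other items in the pictures. The arm blocked the top view of the vial while pressing, so the scene camera was my last check on the bubble. No check failed or disagreed.

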